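Swap the battery packs in the storeroom charger and start a timed charge

TASK

Take every green-banded charged pack out of the charging dock and stand it in the wooden crate, and press every orange-banded flat pack fully home into a bay of the dock until its head sits flush on the deck. When all the packs are dealt with, turn the timer sleeve until its red pointer clicks in at 7, and only then slide the yellow key plate from its stand fully home into the slot of the timer unit. Leave the other things on the bench where they are.

Things in the scene. Friction and masses are not known exactly. Their poses are not given: they have to be found in the camera images.
- charged1:  black charged battery pack with a green band and top; a foot 36 x 60 x 24 mm (x, y, z) under a wider head 44 x 66 x 20 mm, 44 mm tall in all, 250 g. Origin: centre of its underside; z up when standing, y along its length. May be turned end for end. May be absent. Starts fully home in bay1 of the dock when present; only its head stands above the deck; pulled out with about 9 N.
- charged2:  black charged battery pack with a green band and top; a foot 36 x 60 x 24 mm (x, y, z) under a wider head 44 x 66 x 20 mm, 44 mm tall in all, 250 g. Origin: centre of its underside; z up when standing, y along its length. May be turned end for end. May be absent. Starts fully home in bay2 of the dock when present; only its head stands above the deck; pulled out with about 9 N.
- charged3:  black charged battery pack with a green band and top; a foot 36 x 60 x 24 mm (x, y, z) under a wider head 44 x 66 x 20 mm, 44 mm tall in all, 250 g. Origin: centre of its underside; z up when standing, y along its length. May be turned end for end. May be absent. Starts fully home in bay3 of the dock when present; only its head stands above the deck; pulled out with about 9 N.
- flat1:  black flat battery pack with an orange band and top; a foot 36 x 60 x 24 mm (x, y, z) under a wider head 44 x 66 x 20 mm, 44 mm tall in all, 250 g. Origin: centre of its underside; z up when standing, y along its length. May be turned end for end. May be absent. Starts standing on the bench.
- flat2:  black flat battery pack with an orange band and top; a foot 36 x 60 x 24 mm (x, y, z) under a wider head 44 x 66 x 20 mm, 44 mm tall in all, 250 g. Origin: centre of its underside; z up when standing, y along its length. May be turned end for end. May be absent. Starts standing on the bench.
- flat3:  black flat battery pack with an orange band and top; a foot 36 x 60 x 24 mm (x, y, z) under a wider head 44 x 66 x 20 mm, 44 mm tall in all, 250 g. Origin: centre of its underside; z up when standing, y along its length. May be turned end for end. May be absent. Starts standing on the bench.
- dock: fixed grey charging dock, 85 x 256 x 36 mm (x, y, z), with three open-topped bays in a row along its y, 80 mm apart. Origin: centre of its underside; deck at z = 36 mm. Each bay is 39 x 63 mm (x, y) and 25.5 mm deep, with a sprung ball in its +x wall that holds a pack: a pack put in sticks part way until pressed down with about 10 to 15 N.
- bay1 (a point): bay 1 of the dock, -80 mm along the dock's y from its middle: the point where the origin of a pack lies when it is fully home (24 mm under the deck, head resting on the deck). Axes as the dock's; a pack's length lies along y.
- bay2 (a point): bay 2 of the dock, 0 along the dock's y from its middle: the point where the origin of a pack lies when it is fully home (24 mm under the deck, head resting on the deck). Axes as the dock's; a pack's length lies along y.
- bay3 (a point): bay 3 of the dock, +80 mm along the dock's y from its middle: the point where the origin of a pack lies when it is fully home (24 mm under the deck, head resting on the deck). Axes as the dock's; a pack's length lies along y.
- crate: fixed open wooden crate, 232 x 116 x 38 mm outside (x, y, z), walls and floor 6 mm. Origin: centre of its underside; inner floor 6 mm above it. Room for two packs one behind the other along x, lengths across.
- timer: fixed white timer unit, 160 x 130 x 45 mm (x, y, z). Origin: centre of its underside. On its top, the numbered sleeve (axis 18 mm to +x of the origin) and the key slot (centre 52 mm to -x, opening 12.5 x 62.5 mm in x, y, 40 mm deep, between two yellow marks).
- sleeve_axis (a point): on the axis of the sleeve, 62 mm above the bench, in the timer unit's axes: a good height to grip. The sleeve is an upright ribbed grey cylinder, 52 mm in diameter, from 46 to 76 mm above the bench; grip it across from above.
- sleeve (a joint): angle of the sleeve in rad: 0 at number 0, growing clockwise seen from above, 0.4 rad from one number to the next (number n at 0.4 n), numbers 0 to 8, with a click-stop (detent) at each number and end stops just beyond 0 and 8. White numbers stand round it on a black ring: 0 towards the unit's +y, 4 towards its +x, 8 towards its -y.
- stand: fixed wooden stand for the key plate, 50 x 84 x 32 mm (x, y, z), with a loose slot 13 x 63 mm, 25 mm deep. Origin: centre of its underside.
- key: yellow key plate with a black stripe, 10 x 60 x 80 mm (x, y, z), 80 g, standing upright in the stand (its underside 7 mm above the bench). Origin: centre of its underside, z up. Either face may go first.
- key_home (a point): bottom of the timer unit's key slot, 5 mm above the bench: the point where the key's origin lies when it is fully home (40 mm then stand out above the unit). Axes as the unit's; the plate's width lies along y.
- tape_measure: bystander: blue tape measure, 62 x 62 x 34 mm; origin under its centre
- tin: bystander: flat red tin, 60 x 32 x 20 mm; origin under its centre
- bulb_box: bystander: blue lamp carton, 65 x 65 x 75 mm; origin under its centre
- sauce_jar: bystander: yellow jar, 68 mm in diameter, 80 mm tall; origin under its centre
- food_can: bystander: tin can with green label, 74 mm in diameter, 80 mm tall; origin under its centre
- soup_can: bystander: tin can with red label, 66 mm in diameter, 75 mm tall; origin under its centre
- screwdriver: bystander: orange-handled screwdriver lying on the bench near the robot
There are look-alikes about, which are no part of the job. Leave any pink or turquoise look-alike of the flat1 alone. What is shaped like the charged1 but pink is not meant.

How it is judged:
By the outcome, as a careful person would: the job done as asked, in the order asked, and still so for the second after the job is handed in, with the robot touching nothing.
Of flat1, flat2, flat3 only 2 to 3 are there at a start; the rules pass over those that are not, and their reading is None.
Of charged1, charged2, charged3 only 2 to 2 are there at a start; the rules pass over those that are not, and their reading is None.
At some moment in a run one of flat1, flat2, flat3 may be knocked a few centimetres aside while the robot is not near it.
It also fails if it takes over 210 s, if anything falls off the work surface, if the arm or the gripper's body presses on something with over 40 N, if the wrist force passes 120 N, or if a joint passes its speed limit or range.

ROBOT

A 6-joint arm with a two-finger parallel gripper is mounted at the origin on the work surface. World frame = base frame: x ahead of the robot, y to its left, z up, the work surface at z = 0. Lengths are in m, angles in rad, forces in N, time in s.
With the tool pointing down it reaches from about 0.275 to 1 m from the base axis. Payload 8.4 kg.
Tool frame: the origin (TCP) lies on the centre line of the jaws, within the pads' length; the fingertips stand 17 mm ahead of it and the grasp point (between the pads) lies 2 mm behind it (bot.tcp_to_tips is the z of the fingertips in the tool frame, in m); z points along the fingers, y is the line along which they close (so a half turn about z gives the same grasp; the last joint's range is limited). The gripper opens to 85 mm and grips with 20 to 120 N. Pads are 22 mm wide; open, the fingers measure 114 mm over their backs; the gripper's body (76 mm by 85 mm) begins 54 mm behind the grasp point. The pads swing forward as they close: fully open they stand 13 mm farther back than shut.
Start: joints at [-0.002, 0.353, 1.633, -0, 1.155, -0.002], TCP at [0.625, -0, 0.248] pointing down, gripper open.
Joint ranges: [-2.63, 2.63], [-0.92, 2.1], [0.06, 2.66], [-1.3, 4.44], [0, 2.69], [-3.02, 3.02]. Speed limits (rad/s): [2.22, 2.22, 2.79, 3.14, 3.14, 3.14].

INTERFACE

Orientations are given as a unit quaternion [x, y, z, w].
In Python, from workcell import bot, hand, kinematics, get_obs, vision, hand_in gives the robot as it stands. The module is installed in compiled form; this text tells all that it offers. Calls block until the motion is done:
- bot.reach(position, orientation): joint-space move of the TCP to a pose.
- bot.servo_line(position, ori=None, velocity=0.15): straight line of the TCP; ori=None keeps the orientation; velocity is the mean speed in m/s.
- bot.goto_joints(angles): joint-space move.
- hand.move_gripper(opening, strength=None): finger opening in m; strength is the grip in N (None keeps the last); returns when the fingers have stopped.
- bot.dwell(seconds).
- kinematics.solve_ik(position, orientation): joint angles nearest the present ones, or None.
- get_obs(): the state.
- vision.read_camera(name): name is "scene" or "side" or "wrist"; returns a dict with "frame" (384x512x3 uint8, red, green, blue), "intrinsics" (3x3 intrinsics, pixels), "view" (4x4, takes a point from world to camera coordinates). Camera axes: x right, y down, z forward; pixel columns grow to the right and rows downward; lengths in m; the calibration is good to about 2 mm. The wrist camera is an equidistant fisheye: a pixel r from the principal point sees the ray r / f radians off the axis. A picture is of the moment at which its call begins. There is no depth.
A pose or a line that the arm cannot do raises bot.IKError and nothing moves.
- hand_in(): hands the job in; it is judged then, once.
The state is a dict: "time_s": time; "joint_pos": joint angles; "joint_vel": joint speeds; "joint_efforts": joint torques, N m; "position": TCP position; "orientation": TCP orientation; "wrist_force": force on the tool from outside, world axes, zero at the start; "ft_torque": the same for the moment, N m; "gripper_width": finger opening in m; "grip_force": force on a finger pad.
Only numpy, scipy, OpenCV 4.12 (cv2) and the standard library are available. Lean on these libraries where they do the work, as an engineer would, in place of code of your own. Each camera call takes 0.05 s, during which the arm holds its last target. There are 200 camera calls.

## Working session

There is one attempt and no reset: what is moved stays moved. The work goes in short steps, each a Python script; the robot and the scene stay as the last script left them, time stands still between calls to the robot, and variables do not carry over. Pictures are saved under pics/ and viewed, at most 14 in all, crops included, and the job is handed in when it is done.

```bash
mkdir -p pics; ls; python3 - <<'E'
from workcell import bot,hand,kinematics,get_obs,vision
import cv2,numpy as np
np.set_printoptions(precision=4,suppress=True)
for n in("scene","side","wrist"):
    r=vision.read_camera(n); cv2.imwrite(f"pics/{n}0.png",cv2.resize(r["frame"][:,:,::-1],(800,600),interpolation=cv2.INTER_CUBIC))
    print(n,r["intrinsics"],r["view"])
o=get_obs();print(o["time_s"],o["orientation"],o["wrist_force"],bot.tcp_to_tips)
E
```

```text
pics
scene [[438.3794   0.     260.256 ]
 [  0.     438.3794 186.8   ]
 [  0.       0.       1.    ]] [[ 0.6453  0.7638 -0.0149 -0.3756]
 [ 0.4369 -0.385  -0.8129 -0.2023]
 [-0.6267  0.518  -0.5822  1.39  ]
 [ 0.      0.      0.      1.    ]]
side [[440.378    0.     258.6053]
 [  0.     440.378  187.9525]
 [  0.       0.       1.    ]] [[ 0.8771 -0.4803 -0.0004 -0.4845]
 [-0.3102 -0.5658 -0.764   0.228 ]
 [ 0.3667  0.6702 -0.6452  0.9802]
 [ 0.      0.      0.      1.    ]]
wrist [[297.3186   0.     256.4421]
 [  0.     297.3186 188.696 ]
 [  0.       0.       1.    ]] [[ 1.     -0.0001 -0.0011 -0.6253]
 [ 0.0002 -0.9654  0.2606 -0.035 ]
 [-0.0011 -0.2606 -0.9654  0.3781]
 [ 0.      0.      0.      1.    ]]
0.15 [ 0.7071  0.7071 -0.0004 -0.0004] [ 0.2316  0.5012 -0.2811] 0.017
```

View pics/scene0.png

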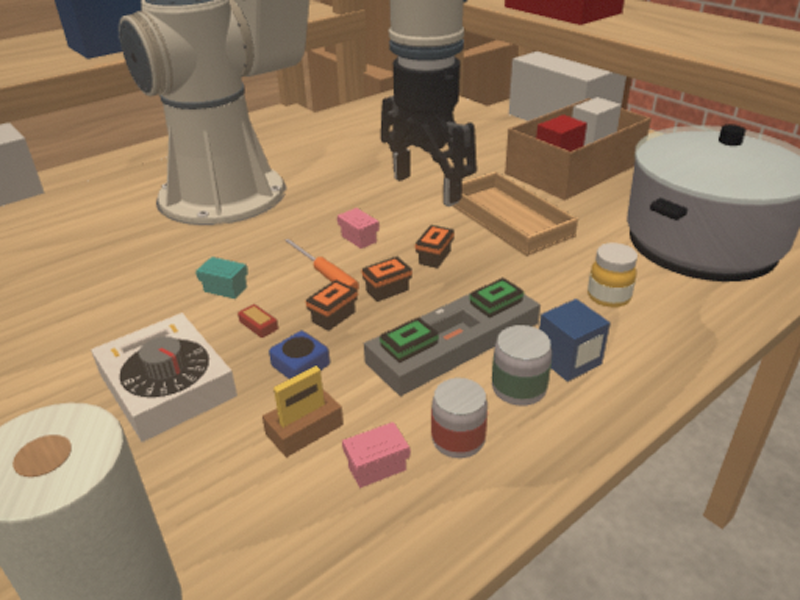

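View pics/side0.png

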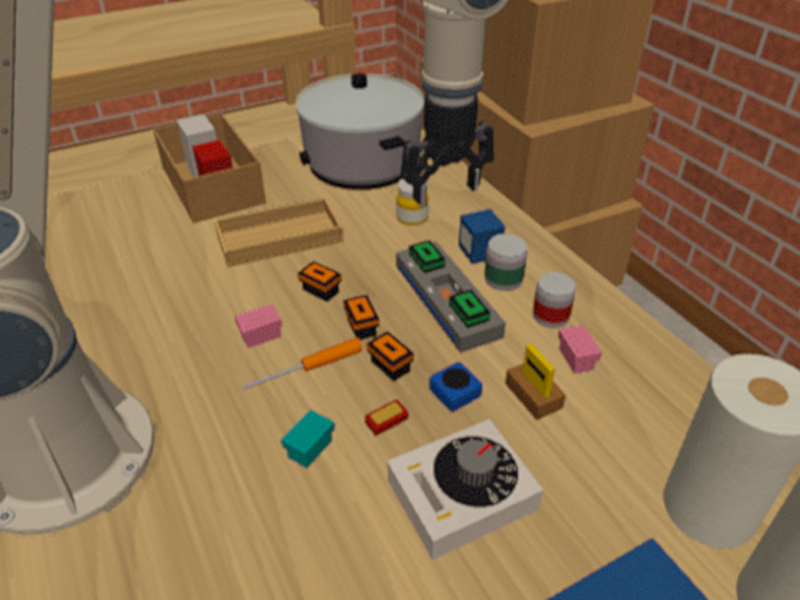

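View pics/wrist0.png

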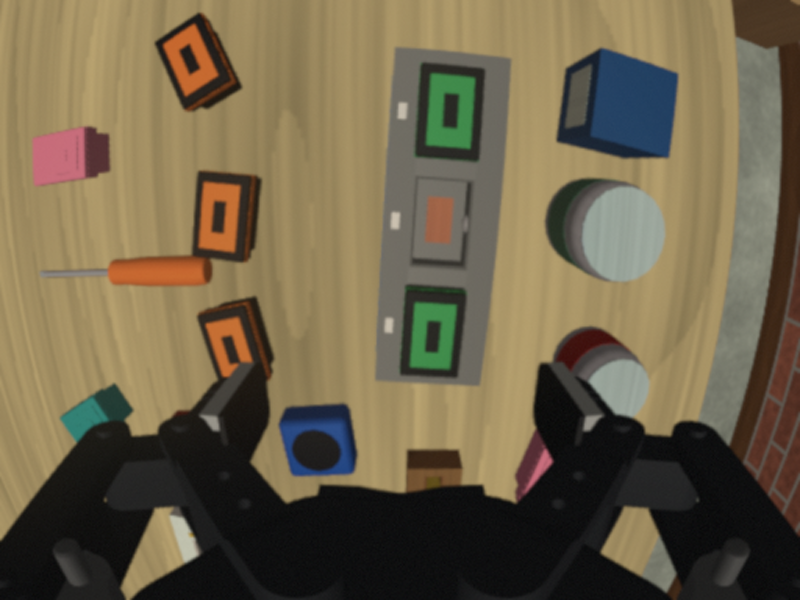

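Wrist view: three orange tops at (195,60), (225,215), (235,345); two green packs in the dock at (450,112) and (435,333), with the middle bay empty at (440,220). The pink pieces (70,155), (530,465) and the turquoise one (95,410) are look-alikes. The crate, timer and stand are only in the other two views, so I'll take higher wrist views of them.

```bash
cat > h.py <<'E'
from workcell import bot,hand,kinematics,get_obs,vision,hand_in
import cv2,numpy as np
from scipy.spatial.transform import Rotation as Rn
np.set_printoptions(precision=4,suppress=True)
def q(th):
    "tool down, jaws closing along yaw th"
    c,s=np.cos(th),np.sin(th)
    return Rn.from_matrix([[-s,c,0],[c,s,0],[0,0,-1]]).as_quat()
def cam(n):
    r=vision.read_camera(n); r["name"]=n; return r
def rays(r,px):
    "camera centre and unit rays of pixels"
    px=np.asarray(px,float).reshape(-1,2);K=r["intrinsics"];V=np.asarray(r["view"])
    u=(px-[K[0,2],K[1,2]])/[K[0,0],K[1,1]]
    if r["name"]=="wrist":
        a=np.linalg.norm(u,axis=1)+1e-12
        d=np.c_[u*(np.sin(a)/a)[:,None],np.cos(a)]
    else: d=np.c_[u,np.ones(len(u))]
    d/=np.linalg.norm(d,axis=1)[:,None]
    return -V[:3,:3].T@V[:3,3],d@V[:3,:3]
def plane(r,px,z):
    c,d=rays(r,px); return c+d*((z-c[2])/d[:,2])[:,None]
def tri(obs):
    "least-squares point of [(cam,pixel)...]; and rms miss distance"
    A=np.zeros((3,3));b=np.zeros(3);L=[]
    for r,p in obs:
        c,d=rays(r,p);P=np.eye(3)-np.outer(d[0],d[0]);A+=P;b+=P@c;L.append((c,P))
    x=np.linalg.solve(A,b);return x,np.sqrt(np.mean([np.sum((P@(x-c))**2) for c,P in L]))
HSV=dict(orange=((5,150,110),(17,255,255)),green=((48,120,60),(80,255,255)),yellow=((20,150,110),(32,255,255)))
def blobs(r,col,amin=60):
    "contours of a colour, largest first"
    m=cv2.inRange(cv2.cvtColor(r["frame"],cv2.COLOR_RGB2HSV),*HSV[col])
    cs,_=cv2.findContours(m,cv2.RETR_EXTERNAL,cv2.CHAIN_APPROX_NONE)
    return sorted([c[:,0,:] for c in cs if cv2.contourArea(c)>amin],key=lambda c:-cv2.contourArea(c.astype(np.int32)))
def rect(r,c,z):
    "contour cast onto plane z: centre, short, long side, yaw of the short side in (-90,90]"
    P=plane(r,c,z)[:,:2]; (cx,cy),(w,h),a=cv2.minAreaRect((P*1000).astype(np.float32))
    if w>h: w,h,a=h,w,a+90
    a=(a+90)%180-90
    return np.array([cx,cy])/1000,w,h,np.deg2rad(a)
E
python3 - <<'E'
from h import *
import pickle
R={}
for i,p in enumerate([(.5,.12,.4),(.5,-.08,.4),(.48,-.3,.4)]):
    bot.reach(p,q(0)); bot.dwell(.3); R[i]=cam("wrist")
    cv2.imwrite(f"pics/w{i}.png",cv2.resize(R[i]["frame"][:,:,::-1],(800,600),interpolation=cv2.INTER_CUBIC))
R["scene"]=cam("scene");R["side"]=cam("side")
pickle.dump(R,open("R.pkl","wb"))
for col,z in(("orange",.044),("green",.056),("yellow",.07)):
  for i in R:
    for c in blobs(R[i],col):
        x=rect(R[i],c,z);print(col,i,c.mean(0),x[0],"%.1f %.1f mm %.1f deg"%(x[1],x[2],np.degrees(x[3])))
print(get_obs()["time_s"])
E
```

```text
orange 0 [209.2562 218.3967] [0.4179 0.0004] 24.3 95.0 mm -89.6 deg
orange 0 [234.9885 125.2989] [0.4663 0.1596] 31.1 51.0 mm 25.7 deg
orange 0 [249.7931 198.4368] [0.4893 0.0362] 30.9 51.0 mm -8.3 deg
orange 0 [250.3026 254.0395] [ 0.4894 -0.0692] 31.0 51.3 mm 11.2 deg
orange 0 [222.6349 290.4444] [ 0.4334 -0.1503] 25.0 49.6 mm -84.5 deg
orange 1 [205.4848 108.8409] [ 0.418  -0.0107] 22.9 94.4 mm 89.7 deg
orange 1 [249.0106  79.3511] [0.4893 0.0367] 30.8 51.2 mm -8.4 deg
orange 1 [249.1538 143.7802] [ 0.4892 -0.0689] 31.1 50.9 mm 11.5 deg
orange 1 [235.08     9.4933] [0.467  0.1588] 30.8 48.6 mm 24.3 deg
orange 1 [216.5341 198.1364] [ 0.4345 -0.1602] 25.4 51.8 mm -84.6 deg
orange 2 [261.3605  12.6163] [ 0.4894 -0.0688] 30.9 50.5 mm 11.1 deg
orange 2 [224.      69.7732] [ 0.432  -0.1688] 25.8 50.2 mm -84.7 deg
orange scene [213.2963 180.3981] [ 0.4627 -0.0431] 65.6 128.7 mm 54.7 deg
orange scene [247.     171.1522] [0.4892 0.0372] 32.4 50.7 mm -9.4 deg
orange scene [277.8947 150.5   ] [0.466  0.1597] 32.1 52.7 mm 26.2 deg
orange side [392.0824 128.3093] [1.1499 0.1583] 289.2 737.7 mm
[... 3506 characters left out ...]
 1 [354.0909  40.0227] [0.6592 0.1082] 31.3 51.2 mm -4.5 deg
green 2 [358.5676  10.1081] [ 0.6481 -0.056 ] 31.8 42.4 mm -3.0 deg
green side [300.2791 194.1395] [ 0.6458 -0.0539] 33.8 55.0 mm -3.8 deg
green side [272.8108 160.8378] [0.6559 0.1045] 34.6 53.6 mm 0.5 deg
yellow 0 [384.1739  57.2174] [0.7073 0.2805] 32.0 61.6 mm 24.3 deg
yellow 2 [368.8452 111.4881] [ 0.6604 -0.2299] 10.7 63.4 mm -1.3 deg
yellow scene [190.8182 253.    ] [ 0.6641 -0.2361] 54.1 90.9 mm 59.8 deg
yellow side [344.0685 236.7671] [ 0.644  -0.2408] 45.7 102.9 mm -42.8 deg
yellow side [246.7429 263.9429] [ 0.4112 -0.2064] 16.2 37.5 mm -82.6 deg
yellow side [260.0294 129.3235] [0.6911 0.2492] 41.4 51.0 mm 34.3 deg
3.9167
```

View pics/w0.png

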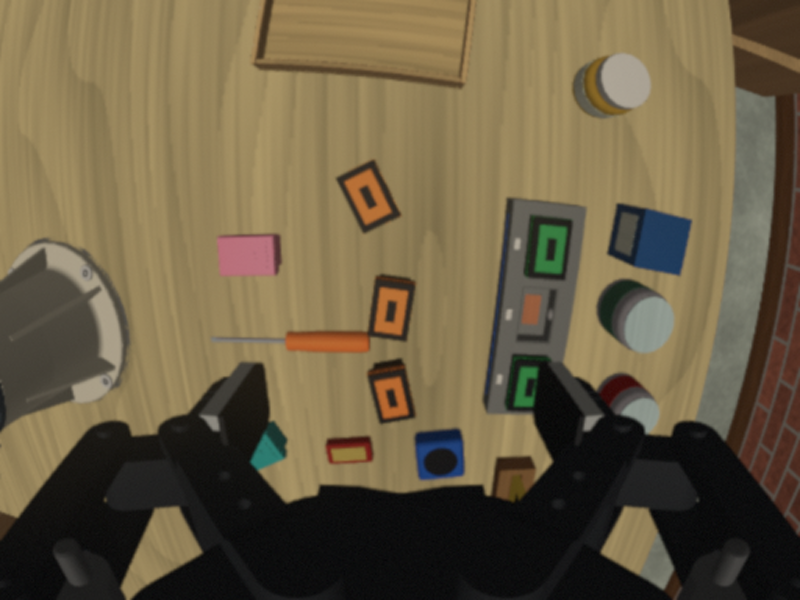

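View pics/w2.png

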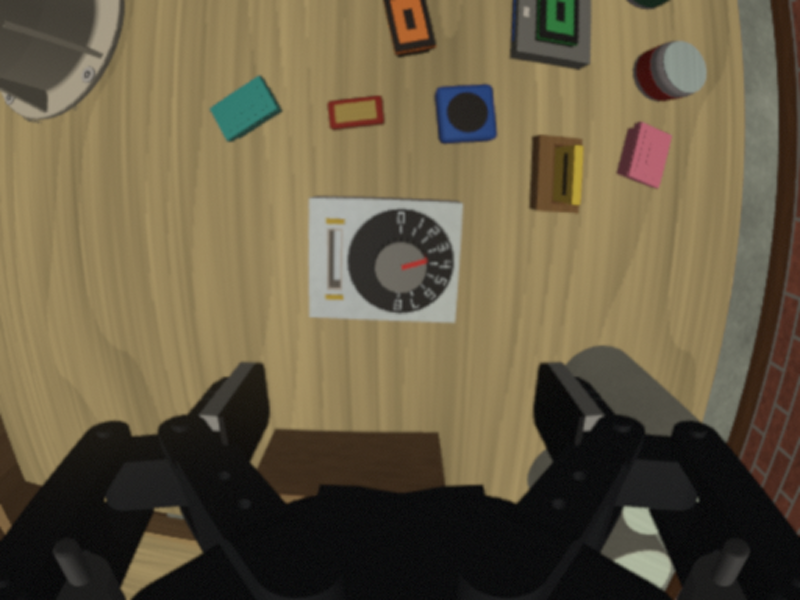

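w0 shows the crate's near wall at (258,62)-(465,82), the three orange tops near x≈0.47–0.49, and the dock at (535,305). w2 shows the timer at (385,260), its pointer near 3, the slot at (335,258), and the key in its stand at (560,173).
Three orange packs fit "flat": A (368,195), B (392,307) and C (392,392) in w0. The pink (247,255) and turquoise (270,445) pieces are the excluded look-alikes. Next is a crop to confirm, plus two crate views.

```bash
python3 - <<'E'
from h import *
import pickle
R=pickle.load(open("R.pkl","rb"))
for k,v in dict(A=[(0,(234.99,125.30)),("scene",(277.9,150.5)),("side",(203.98,173.95))],B=[(0,(249.79,198.44)),(1,(249.01,79.35)),("scene",(247,171.15)),("side",(230.48,196.93))],C=[(0,(250.3,254.04)),(1,(249.15,143.78)),("side",(249.27,221.87))],
  G1=[(1,(346.89,135.4)),("side",(300.28,194.14))],G3=[(0,(352.08,159.03)),(1,(354.09,40.02)),("side",(272.81,160.84))]).items():
    print(k,*tri([(R[a],p) for a,p in v]))
for n,px in dict(food=(645/1.5625,322/1.5625),bulb_corner=(615/1.5625,205/1.5625),soup=(635/1.5625,410/1.5625)).items(): print(n,plane(R[0],px,.078))
for i,p in enumerate([(.45,.22,.36),(.55,.32,.36)]):
    bot.reach(p,q(0)); bot.dwell(.3); R["c%d"%i]=cam("wrist")
pickle.dump(R,open("R.pkl","wb"))
f=lambda k:R[k]["frame"][:,:,::-1]
up=lambda a,s:cv2.resize(a,s,interpolation=cv2.INTER_CUBIC)
cv2.imwrite("pics/m1.png",np.vstack([np.hstack([up(f("c0"),(400,300)),up(f("c1"),(400,300))]),np.hstack([up(f(0)[90:300,120:400],(400,300)),up(f(2)[100:220,180:340],(400,300))])]))
print(get_obs()["time_s"])
E
```

```text
A [0.4659 0.1598 0.0429] 0.0005071821768478979
B [0.4889 0.0366 0.0429] 0.0007100005404718328
C [ 0.489  -0.0691  0.0419] 0.0005212384527655899
G1 [ 0.6491 -0.0512  0.0519] 0.0004963343046382923
G3 [0.6591 0.1083 0.0531] 0.0009025154439121241
food [[0.7743 0.0318 0.078 ]]
bulb_corner [[0.7214 0.1591 0.078 ]]
soup [[ 0.7832 -0.0806  0.078 ]]
7.1333
```

View pics/m1.png

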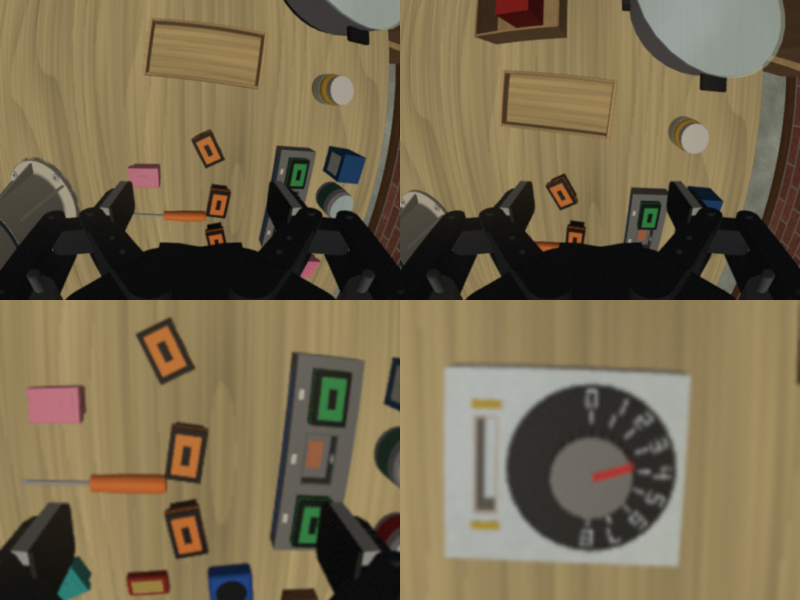

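The crops confirm the three orange-on-black flats, clear of the pink and turquoise pieces, and the timer pointer at about 3. Crate rim corners in c0 are (152,19), (265,35), (258,88), (146,74); in c1 they are (504,71), (615,82), (610,136), (501,125).

```bash
python3 - <<'E'
from h import *
import pickle
R=pickle.load(open("R.pkl","rb"))
a=np.array([(152,19),(265,35),(258,88),(146,74)])*1.28; b=(np.array([(504,71),(615,82),(610,136),(501,125)])-[400,0])*1.28
for x,y in zip(a,b): print(*tri([(R["c0"],x),(R["c1"],y)]),plane(R["c0"],x,.038),plane(R["c1"],y,.038))
for r,p in((R["c0"],a),(R["c1"],b)):
    P=plane(r,p,.038)[:,:2]; print(P.mean(0),np.linalg.norm(P-np.roll(P,-1,0),axis=1),np.degrees(np.arctan2(*(P[1]-P[0]+P[2]-P[3])[::-1])))
E
```

```text
[0.357  0.4223 0.0364] 0.0006078267348869819 [[0.3577 0.4214 0.038 ]] [[0.3572 0.4226 0.038 ]]
[0.5797 0.3925 0.0295] 0.00023907485787840366 [[0.5774 0.3903 0.038 ]] [[0.5789 0.3925 0.038 ]]
[0.5702 0.2823 0.0145] 0.0011118250348116224 [[0.5635 0.2831 0.038 ]] [[0.57   0.2866 0.038 ]]
[0.3459 0.3112 0.0396] 0.0010893508279517185 [[0.3463 0.3105 0.038 ]] [[0.3443 0.3116 0.038 ]]
[0.4613 0.3513] [0.2219 0.1081 0.2189 0.1114] -7.623179714326691
[0.4626 0.3533] [0.2238 0.1063 0.2271 0.1117] -7.033687707851377
```

```bash
cat >> h.py <<'E'
UP=.20
def look(col,xy,th,ztop,h=.20):
    "hover over a pack and measure it with the wrist camera"
    bot.reach([xy[0],xy[1]-.02,h],q(th)); bot.dwell(.25); r=cam("wrist")
    c=[rect(r,c,ztop) for c in blobs(r,col)]
    c=[x for x in c if 26<x[1]<35 and 45<x[2]<56]
    x=min(c,key=lambda x:np.linalg.norm(x[0]-xy)); print("look",xy,"->",x); return x
def st(m):
    o=get_obs(); print(m,"t%.1f"%o["time_s"],"pos",np.array(o["position"]),"F",np.array(o["wrist_force"]),"w %.4f gf %.1f"%(o["gripper_width"],o["grip_force"])); return o
def pick(xy,th,z,strength=70):
    hand.move_gripper(.066); bot.reach([*xy,.13],q(th)); bot.servo_line([*xy,z],q(th),.12); st("down")
    hand.move_gripper(.035,strength); st("grip")
E
python3 - <<'E'
from h import *
x=look("green",np.array([.659,.108]),np.radians(-3.9),.056)
if np.linalg.norm(x[0]-[.659,.108])<.006:
    pick(x[0],x[3],.053)
    bot.servo_line([*x[0],.09],None,.05); st("lift"); bot.servo_line([*x[0],UP],None,.2)
    o=st("up")
    cv2.imwrite("pics/l1.png",np.hstack([cam(n)["frame"][:,:,::-1] for n in("wrist","side")])[:,:,:])
E
```

```text
look [0.659 0.108] -> (array([0.6584, 0.108 ]), 29.64754867553711, 49.0986213684082, np.float64(-0.05844173854124384))
down t10.1 pos [0.6591 0.108  0.0539] F [ 0.0605 -0.4491 -0.2632] w 0.0659 gf 0.0
grip t10.4 pos [0.6587 0.1081 0.0544] F [-1.9253 -0.1821  6.468 ] w 0.0424 gf 72.1
lift t11.3 pos [0.6583 0.108  0.0898] F [ 1.0623  0.8669 -1.6693] w 0.0422 gf 72.5
up t12.0 pos [0.6577 0.1079 0.1988] F [-0.5716 -0.2917 -2.8713] w 0.0426 gf 72.5
```

```bash
cat >> h.py <<'E'
TC=np.radians(-7.3)
def crate(s,h=.0424):
    p=np.array([.462,.352])+s*.055*np.array([np.cos(TC),np.sin(TC)])
    bot.reach([*p,UP],q(TC)); bot.servo_line([*p,.10],None,.2); bot.servo_line([*p,.008+h],None,.08); st("placed")
    hand.move_gripper(.062); bot.servo_line([*p,.16],None,.25)
E
python3 - <<'E'
from h import *
crate(1); st("away")
g=np.array([.6485,-.0516]); x=look("green",g,np.radians(-3.9),.056)
if np.linalg.norm(x[0]-g)<.006:
    pick(x[0],x[3],.054)
    bot.servo_line([*x[0],.09],None,.05); bot.servo_line([*x[0],UP],None,.2); o=st("up")
    if o["gripper_width"]>.038: crate(-1)
    r=cam("side");cv2.imwrite("pics/s2.png",cv2.resize(r["frame"][80:272,100:356,::-1],(800,600),interpolation=cv2.INTER_CUBIC))
    r=cam("wrist"); print([rect(r,c,.050) for c in blobs(r,"green")]); st("end")
E
```

```text
placed t14.6 pos [0.5165 0.345  0.05  ] F [ 0.5259  0.5228 -1.6541] w 0.0421 gf 72.5
away t15.5 pos [0.5166 0.345  0.1606] F [ 0.8959  0.2972 -0.4113] w 0.0619 gf 0.0
look [ 0.6485 -0.0516] -> (array([ 0.6482, -0.0517]), 29.957096099853516, 48.7182731628418, np.float64(-0.06732591077969367))
down t18.8 pos [ 0.6489 -0.0519  0.0549] F [-0.0773  0.6891 -0.4548] w 0.0661 gf 0.0
grip t19.2 pos [ 0.6484 -0.0518  0.0554] F [-2.6297  0.2197  6.5633] w 0.0423 gf 71.8
up t20.7 pos [ 0.6475 -0.0517  0.1988] F [ 0.0585 -0.0512 -3.5379] w 0.0429 gf 72.5
placed t23.9 pos [0.4074 0.359  0.0501] F [ 0.6138  0.5497 -1.5933] w 0.0426 gf 72.5
[(array([0.4086, 0.3587]), 29.947399139404297, 49.52718734741211, np.float64(-0.1274539629231757)), (array([0.5181, 0.3442]), 31.354684829711914, 51.11661148071289, np.float64(-0.1304486875689698))]
end t24.9 pos [0.4068 0.3584 0.159 ] F [ 0.9314 -0.7338 -0.3296] w 0.0622 gf 0.0
```

View pics/s2.png

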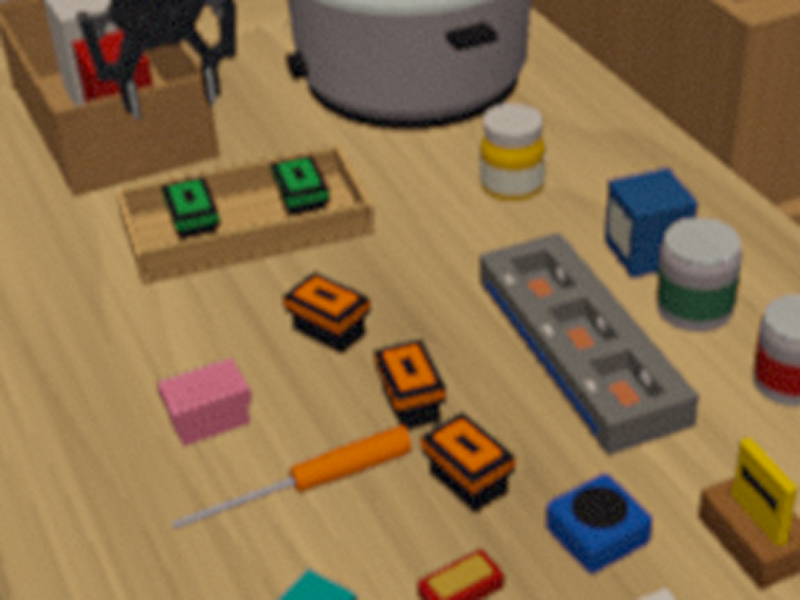

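Both charged packs (green) stand in the crate at (190,205) and (300,185), and all three bays are empty. The flats have not moved. Next, flat A goes to bay 3.

```bash
cat >> h.py <<'E'
TD=np.radians(-3.7)
B1,B3=np.array([.6484,-.0517]),np.array([.6585,.1080])
BAY={1:B1,2:(B1+B3)/2,3:B3}
def insert(b,h=.0424):
    p=BAY[b]
    bot.reach([*p,UP],q(TD)); bot.servo_line([*p,.09],None,.2); bot.dwell(.2)
    for z in(.085,.075,.066,.060,.056,.053):
        bot.servo_line([*p,z],None,.03); o=st("in %.3f"%z)
        if z>.07 and o["wrist_force"][2]>8: print("JAM"); return False
    return True
def press(b):
    p=BAY[b]
    hand.move_gripper(.062); bot.servo_line([*p,.12],None,.2); hand.move_gripper(0)
    bot.servo_line([*p,.078],None,.1)
    for z in np.arange(.075,.069,-.001):
        bot.servo_line([*p,z],None,.03); o=get_obs()
        if o["wrist_force"][2]>22: break
    st("press"); bot.servo_line([*p,.15],None,.25)
def flat(xy,th,b):
    xy=np.array(xy); x=look("orange",xy,np.radians(th),.044)
    if np.linalg.norm(x[0]-xy)>.006: print("moved"); x=look("orange",x[0],x[3],.044)
    pick(x[0],x[3],.0415); bot.servo_line([*x[0],UP],None,.2); o=st("up")
    return o["gripper_width"]>.038 and insert(b)
E
python3 - <<'E'
from h import *
print(flat([.466,.1595],25.7,3))
E
```

```text
look [0.466  0.1595] -> (array([0.4668, 0.1597]), 30.327373504638672, 49.993797302246094, np.float64(0.4451936486306848))
down t27.7 pos [0.4674 0.1599 0.0423] F [ 0.3099  0.05   -0.3688] w 0.0659 gf 0.0
grip t28.0 pos [0.4673 0.1599 0.0426] F [-1.8596 -0.8715  8.8103] w 0.0424 gf 71.4
up t28.9 pos [0.466  0.1595 0.1991] F [-0.2146 -0.0714 -2.7692] w 0.0425 gf 71.1
in 0.085 t31.0 pos [0.6583 0.1079 0.0848] F [-0.6586 -0.6373 -2.7144] w 0.0422 gf 71.2
in 0.075 t31.5 pos [0.6584 0.108  0.0747] F [ 0.066  -1.0892 -2.564 ] w 0.0424 gf 71.2
in 0.066 t31.9 pos [0.6576 0.1079 0.0652] F [-2.5774  0.334  -2.8551] w 0.0424 gf 71.4
in 0.060 t32.3 pos [0.6578 0.1079 0.0594] F [-4.3194  0.5646 -3.6099] w 0.0424 gf 71.4
in 0.056 t32.5 pos [0.6581 0.108  0.0556] F [-4.4626  0.7725 -3.738 ] w 0.0424 gf 71.4
in 0.053 t32.8 pos [0.6587 0.108  0.0546] F [-10.1646  -0.8545  12.875 ] w 0.0425 gf 73.4
True
```

```bash
python3 - <<'E'
from h import *
press(3)
if flat([.489,.0366],-8.4,2): press(2)
st("end")
E
```

```text
press t36.3 pos [0.6588 0.108  0.0729] F [-8.7923 -2.3035 25.9238] w 0.0003 gf 13.1
look [0.489  0.0366] -> (array([0.4894, 0.0363]), 31.212026596069336, 50.69594955444336, np.float64(-0.14785657319232723))
down t39.8 pos [0.4901 0.0362 0.0423] F [-0.4898  1.0984  0.3354] w 0.0657 gf 0.0
grip t40.1 pos [0.4898 0.0363 0.0426] F [-2.4844 -1.1863  9.9676] w 0.0425 gf 71.3
up t41.1 pos [0.4885 0.0362 0.199 ] F [-0.1661 -0.5853 -3.4094] w 0.0426 gf 71.3
in 0.085 t43.0 pos [0.6533 0.0281 0.0848] F [ 0.1134  0.3912 -4.0215] w 0.0425 gf 71.3
in 0.075 t43.5 pos [0.6533 0.0281 0.0747] F [ 0.6445 -0.0882 -3.6898] w 0.0422 gf 71.3
in 0.066 t43.9 pos [0.6525 0.0282 0.0652] F [-3.7516  0.2071 -4.4603] w 0.0424 gf 71.5
in 0.060 t44.3 pos [0.6528 0.0281 0.0594] F [-4.2041  0.2209 -5.1941] w 0.0426 gf 71.6
in 0.056 t44.6 pos [0.6531 0.0282 0.0556] F [-3.7101  0.565  -4.8656] w 0.0427 gf 71.6
in 0.053 t44.8 pos [0.6537 0.0281 0.0546] F [-9.6532  1.5523 12.3496] w 0.0426 gf 73.6
press t48.3 pos [0.6538 0.0282 0.0729] F [-9.5741 -1.1162 27.0818] w 0.0005 gf 13.6
end t48.8 pos [0.6538 0.0282 0.1509] F [-0.0664 -0.4209  0.9422] w 0.0000 gf 0.0
```

```bash
python3 - <<'E'
from h import *
import pickle
if flat([.489,-.069],11.3,1): press(1)
hand.move_gripper(.085)
R=pickle.load(open("R.pkl","rb"))
print(plane(R[2],np.array([(310,197),(463,203),(457,322),(310,318)])/1.5625,.045))
for i,p in enumerate([(.43,-.25,.28),(.43,-.31,.28)]):
    bot.reach(p,q(0)); bot.dwell(.3); R["t%d"%i]=cam("wrist")
pickle.dump(R,open("R.pkl","wb"))
s=cam("scene");R["s2"]=s
f=lambda a,s=(400,300):cv2.resize(a["frame"][:,:,::-1],s,interpolation=cv2.INTER_CUBIC)
cv2.imwrite("pics/t.png",np.vstack([cv2.resize(np.hstack([R["t0"]["frame"][60:270,100:420,::-1],R["t1"]["frame"][0:210,100:420,::-1]]),(800,263),interpolation=cv2.INTER_CUBIC),np.hstack([cv2.resize(s["frame"][130:310,100:420,::-1],(600,337))]+[np.zeros((337,200,3),np.uint8)])]))
st("end")
E
```

```text
look [ 0.489 -0.069] -> (array([ 0.4895, -0.0694]), 31.29339599609375, 50.70142364501953, np.float64(0.19761916960954373))
down t51.8 pos [ 0.4902 -0.0696  0.0423] F [ 0.2878 -0.3163  0.1043] w 0.0660 gf 0.0
grip t52.2 pos [ 0.49   -0.0695  0.0426] F [-1.0113 -0.7712  8.7434] w 0.0423 gf 71.4
up t53.1 pos [ 0.4886 -0.0693  0.199 ] F [-0.3589  0.2473 -2.6148] w 0.0425 gf 71.3
in 0.085 t55.0 pos [ 0.6482 -0.0517  0.0848] F [ 0.1136  0.0081 -2.6519] w 0.0426 gf 71.3
in 0.075 t55.5 pos [ 0.6483 -0.0517  0.0747] F [-0.1899  0.5225 -2.1913] w 0.0425 gf 71.3
in 0.066 t55.9 pos [ 0.6473 -0.0516  0.0651] F [-3.9183  0.7198 -5.4088] w 0.0423 gf 71.5
in 0.060 t56.3 pos [ 0.6478 -0.0516  0.0594] F [-4.0794  0.3749 -4.733 ] w 0.0425 gf 71.5
in 0.056 t56.6 pos [ 0.648  -0.0517  0.0556] F [-4.5155 -0.8359 -3.7453] w 0.0425 gf 71.5
in 0.053 t56.8 pos [ 0.6486 -0.0517  0.0547] F [-11.1506   0.4463  12.8492] w 0.0425 gf 73.6
press t60.3 pos [ 0.6487 -0.0517  0.0729] F [-9.7652  1.1256 27.3817] w -0.0001 gf 13.7
[[ 0.387  -0.2587  0.045 ]
 [ 0.5461 -0.2654  0.045 ]
 [ 0.5434 -0.3949  0.045 ]
 [ 0.3817 -0.3907  0.045 ]]
end t63.9 pos [ 0.4301 -0.3095  0.2801] F [ 0.6804  0.0231 -0.3832] w 0.0850 gf 0.0
```

View pics/t.png

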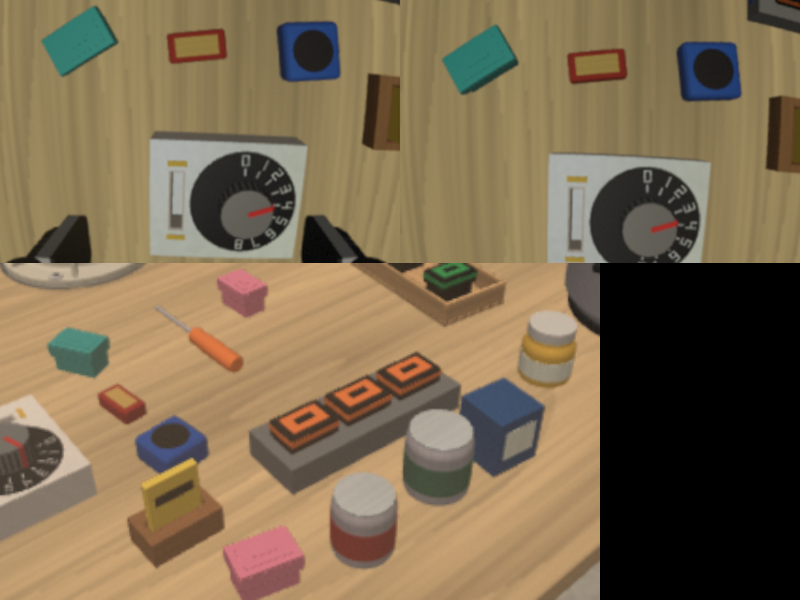

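All three flats sit level in the dock at (305,420), (360,398) and (410,372). The timer's marks are at (177,163) and (177,237) in the t0 crop, with the red pointer near 3–4. Next I measure the timer, slot, pointer and key.

```bash
cat >> h.py <<'E'
HSV["mark"]=((14,90,120),(30,255,255)); HSV["red"]=((172,140,110),(179,255,255)); HSV["red2"]=((0,140,110),(4,255,255)); HSV["white"]=((0,0,135),(179,38,255))
def near(r,col,z,xy,R,amin=4): 
    out=[]
    for c in blobs(r,col,amin):
        P=plane(r,c,z)[:,:2]
        if np.linalg.norm(P.mean(0)-xy)<R: out.append((c,P))
    return out
T0=np.array([.4645,-.327])
def timer(r):
    m=max(near(r,"white",.045,T0,.08,200),key=lambda a:len(a[0])); x=rect(r,m[0],.045)
    print("timer",x[0],x[1:3],"yaw long",np.degrees(x[3])+90)
    for c,P in near(r,"mark",.045,T0+[-.052,0],.05):
        M=cv2.moments(c.astype(np.int32).reshape(-1,1,2)); print(" mark",np.ptp(P,0)*1e3,plane(r,[M["m10"]/M["m00"],M["m01"]/M["m00"]],.045)[0] if M["m00"] else P.mean(0))
    p=np.vstack([P for col in("red","red2") for c,P in near(r,col,.076,T0+[.018,0],.035,0)] or [np.zeros((1,2))])
    v=np.linalg.svd(p-p.mean(0))[2][0]; v*=np.sign(v@(p.mean(0)-(T0+[.018,0]))); print(" pointer clockwise from +y: %.1f deg"%np.degrees(np.arctan2(v[0],v[1])),p.mean(0),len(p))
    return x
E
python3 - <<'E'
from h import *
import pickle
R=pickle.load(open("R.pkl","rb"))
for k in(2,"t0","t1"):
    print(k); timer(R[k])
E
```

```text
2
timer [ 0.4632 -0.3267] (130.18153381347656, 159.09017944335938) yaw long 177.7112274169922
 mark [1090.4609  727.8823] [ 0.448  -0.2856  0.045 ]
 pointer clockwise from +y: 73.4 deg [ 0.4947 -0.3235] 34
t0
timer [ 0.463  -0.3266] (129.7058563232422, 159.08517456054688) yaw long 177.7811279296875
 pointer clockwise from +y: 73.0 deg [ 0.4944 -0.3239] 42
t1
timer [ 0.4628 -0.3269] (129.8649444580078, 159.50543212890625) yaw long 177.78473663330078
 mark [1057.7762  670.5946] [ 0.4221 -0.2878  0.045 ]
 pointer clockwise from +y: 72.7 deg [ 0.4943 -0.3238] 45
```

```bash
python3 - <<'E'
from h import *
a=[.4810,-.3274]; y0=np.radians(46-2); turn=1.61
bot.reach([*a,.16],q(y0)); print(get_obs()["joint_pos"]); hand.move_gripper(.075)
bot.servo_line([*a,.065],None,.12); st("down"); hand.move_gripper(.04,60); st("grip")
for k in range(1,9):
    bot.reach([*a,.065],q(y0-turn*k/8)); o=get_obs()
    if k%2==0: print(o["ft_torque"][2],o["wrist_force"])
bot.dwell(.2); hand.move_gripper(.075); bot.servo_line([*a,.16],None,.2)
bot.reach([.43,-.27,.28],q(0)); bot.dwell(.3); r=cam("wrist"); timer(r); st("end")
cv2.imwrite("pics/t3.png",cv2.resize(r["frame"][100:280,200:440,::-1],(800,600),interpolation=cv2.INTER_CUBIC))
E
```

```text
[-0.6     0.3849  1.8049 -0.      0.9517 -1.3657]
down t65.8 pos [ 0.4814 -0.3277  0.0656] F [-0.2789  0.1973  0.4246] w 0.0752 gf 0.0
grip t66.2 pos [ 0.4813 -0.328   0.0663] F [-3.5659 -0.4803  6.4182] w 0.0506 gf 61.2
-0.020020177760309787 [-6.575  -3.7894  7.9622]
0.008533974054782116 [-8.9588 -4.28   10.8934]
0.027139527991717243 [-12.6093  -4.7098  12.8806]
0.05383358789615681 [-14.7959  -3.0075  14.5324]
timer [ 0.4629 -0.3266] (129.71629333496094, 159.12283325195312) yaw long 177.74639892578125
 mark [18.6579  3.8473] [ 0.4123 -0.2841  0.045 ]
 mark [18.5599  4.4217] [ 0.4099 -0.3662  0.045 ]
 pointer clockwise from +y: 163.3 deg [ 0.4849 -0.3411] 40
end t71.0 pos [ 0.43   -0.2701  0.2794] F [ 0.3261  0.6643 -0.7045] w 0.0749 gf 0.0
```

View pics/t3.png

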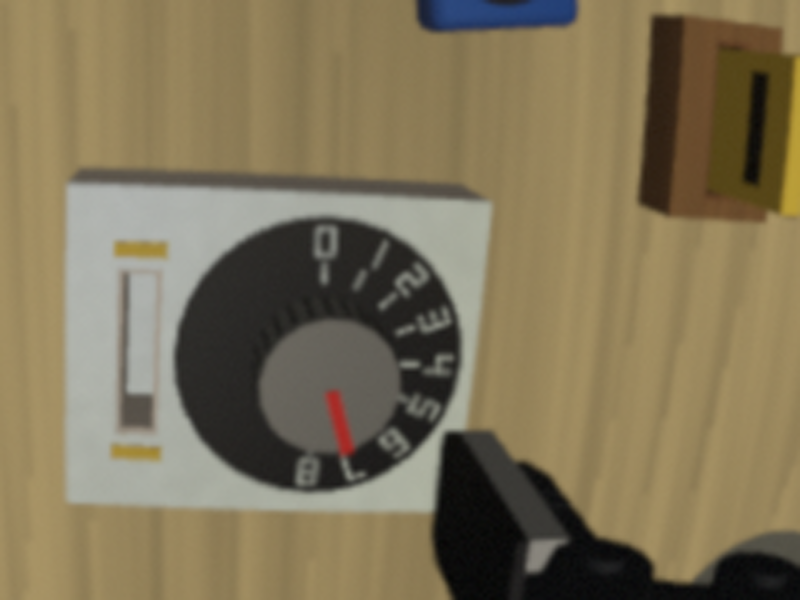

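The pointer stands at 7 at (345,450): measured 161° in the unit's frame, i.e. 7.03 in numbers. The slot is between the marks at (140,248) and (135,452), and the key is at (770,130). Now measure the key.

```bash
python3 - <<'E'
from h import *
g=np.array([.660,-.230]); hand.move_gripper(.06)
ps=[];R=[]
for h in(.30,.30,.20):
    bot.reach([g[0],g[1]-.065,h],q(0)); bot.dwell(.3); r=cam("wrist")
    c=near(r,"yellow",.087,g,.05,30)[0][0]; x=rect(r,c,.087); print(x,np.degrees(x[3])); g=x[0]; ps.append(c.mean(0));R.append(r)
print(tri([(R[1],ps[1]),(R[2],ps[2])]))
# parallax for the height: same key from the side camera (top edge) and a shifted wrist view
cv2.imwrite("pics/k.png",np.hstack([cv2.resize(R[2]["frame"][60:260,150:350,::-1],(400,400),interpolation=cv2.INTER_CUBIC),cv2.resize(cam("side")["frame"][200:280,300:380,::-1],(400,400),interpolation=cv2.INTER_CUBIC)]))
st("")
E
```

```text
(array([ 0.6548, -0.2303]), 11.138945579528809, 59.69113540649414, np.float64(-0.024604013204860553)) -1.4097061157226562
(array([ 0.6545, -0.2302]), 10.749817848205566, 59.58146286010742, np.float64(-0.022702516186543977)) -1.3007583618164062
(array([ 0.6546, -0.2304]), 10.449728965759277, 59.64265060424805, np.float64(-0.02572573665600193)) -1.4739761352539062
(array([ 0.6548, -0.2304,  0.1376]), np.float64(8.327677560307332e-05))
 t74.0 pos [ 0.6549 -0.2954  0.2012] F [ 0.2034 -0.7046  0.2718] w 0.0600 gf 0.0
```

View pics/k.png

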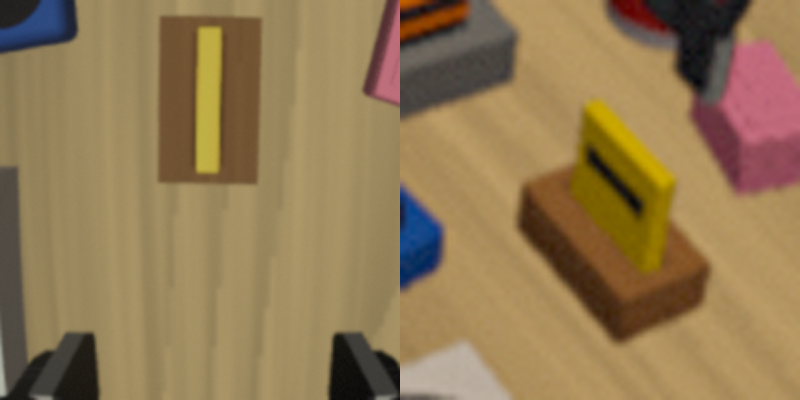

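```bash
python3 - <<'E'
from h import *
s=cam("side"); print("side check",plane(s,[(339,221),(354.4,237)],.087))
for th in (0,-2.2):
    bot.reach([.411,-.325-.065,.18],q(np.radians(th))); bot.dwell(.3); r=cam("wrist"); timer(r)
# dark/bright slot outline
print(plane(r,[[0,0]],.045))
cv2.imwrite("pics/slot.png",cv2.resize(r["frame"][80:230,176:336,::-1],(640,600),interpolation=cv2.INTER_CUBIC))
print(np.array(r["view"]))
import pickle; pickle.dump(r,open("slot.pkl","wb"))
E
```

```text
side check [[ 0.6519 -0.2077  0.087 ]
 [ 0.6514 -0.2655  0.087 ]]
timer [ 0.4627 -0.3269] (129.91708374023438, 159.73521423339844) yaw long 177.83505249023438
 pointer clockwise from +y: 163.7 deg [ 0.4851 -0.341 ] 69
timer [ 0.4627 -0.3266] (129.44296264648438, 159.78338623046875) yaw long 177.82015228271484
 mark [907.7839 533.2758] [ 0.3975 -0.3527  0.045 ]
 pointer clockwise from +y: 164.0 deg [ 0.485  -0.3409] 69
[[ 0.113  -0.1493  0.045 ]]
[[ 0.9993 -0.0381  0.0001 -0.4266]
 [-0.0368 -0.9647  0.2606 -0.3783]
 [-0.0098 -0.2604 -0.9654  0.2146]
 [ 0.      0.      0.      1.    ]]
```

View pics/slot.png

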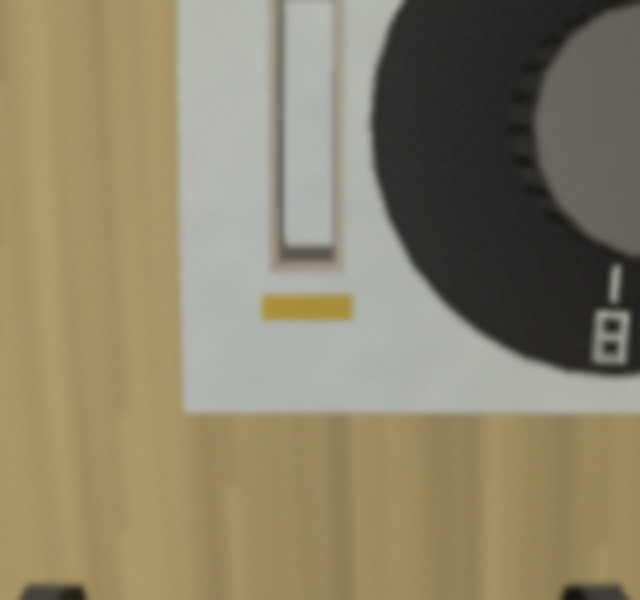

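The crop shows the lower yellow mark at (307,307) and the slot centred on column 307, between columns 276 and 338.

```bash
python3 - <<'E'
from h import *
import pickle
r=pickle.load(open("slot.pkl","rb"))
m=plane(r,[176+307.2/4-.4,80+307.5/4-.4],.045)[0][:2]; s1=m+.0411*np.array([.0384,.9993]); print(m,s1)
S=(s1+np.array([.4107,-.3247])+np.array([.4111,-.3252]))/3; print("slot",S)
k=[.6547,-.2304]; hand.move_gripper(.04)
bot.reach([*k,.16],q(np.radians(-1.4))); bot.servo_line([*k,.072],None,.12); st("down")
hand.move_gripper(0,40); o=st("grip")
bot.servo_line([*k,.19],None,.1); o=st("up")
if o["gripper_width"]>.006:
    th=np.radians(-2.2)
    bot.servo_line([*S,.19],q(th),.2); bot.servo_line([*S,.125],None,.15); bot.dwell(.3)
    r=cam("side"); w=cam("scene")
    cv2.imwrite("pics/hold.png",np.hstack([cv2.resize(x["frame"][a:a+120,b:b+120,::-1],(400,400),interpolation=cv2.INTER_CUBIC) for x,a,b in((r,235,230),(w,170,40))]))
st("above")
E
```

```text
[ 0.4094 -0.366 ] [ 0.411 -0.325]
slot [ 0.4109 -0.325 ]
down t78.4 pos [ 0.6552 -0.2307  0.0727] F [ 1.1695 -0.4759  0.5974] w 0.0400 gf 0.0
grip t78.8 pos [ 0.6552 -0.2306  0.0729] F [-2.3643  0.4136  4.6748] w 0.0093 gf 42.2
up t80.1 pos [ 0.6542 -0.2302  0.1891] F [-0.2558 -0.5987 -2.0172] w 0.0092 gf 41.5
above t82.5 pos [ 0.4111 -0.3251  0.1255] F [-0.5498  0.284  -0.19  ] w 0.0093 gf 41.5
```

View pics/hold.png

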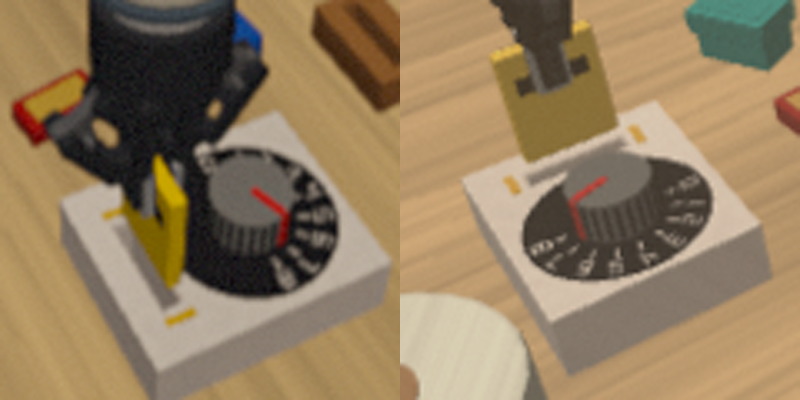

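Key is held upright, centred between the two yellow marks above the slot. Lowering with force checks.

```bash
python3 - <<'E'
from h import *
S=[.4109,-.3250]
for z in(.113,.108,.104,.095,.085,.076,.072,.070):
    bot.servo_line([*S,z],None,.04); o=st("%.3f"%z)
    if o["wrist_force"][2]>10: print("stop"); break
E
```

```text
0.113 t83.0 pos [ 0.4107 -0.3248  0.1126] F [-0.5353  0.1108 -0.4717] w 0.0093 gf 41.5
0.108 t83.3 pos [ 0.4107 -0.3249  0.1077] F [ 0.283  -0.0882 -0.7454] w 0.0092 gf 41.4
0.104 t83.5 pos [ 0.4108 -0.3249  0.1038] F [-0.0386  0.0602 -1.3516] w 0.0093 gf 41.4
0.095 t83.9 pos [ 0.4108 -0.3249  0.0946] F [ 0.2794  0.061  -0.2823] w 0.0093 gf 41.4
0.085 t84.3 pos [ 0.4108 -0.3249  0.0847] F [ 0.2374  0.048  -1.0144] w 0.0095 gf 41.4
0.076 t84.7 pos [ 0.4108 -0.3249  0.0757] F [ 0.0472 -0.7277 -0.3253] w 0.0095 gf 41.4
0.072 t84.9 pos [ 0.4109 -0.325   0.0718] F [-0.5457  0.4933 -1.2184] w 0.0093 gf 41.4
0.070 t85.2 pos [ 0.4112 -0.3253  0.0707] F [-1.8338  1.2451  7.994 ] w 0.0094 gf 42.9
```

Bottomed out at 0.0707 (expected 0.071). Release, retreat and check everything.

```bash
python3 - <<'E'
from h import *
hand.move_gripper(.03); bot.servo_line([.4109,-.3250,.17],None,.15); bot.reach([.43,-.25,.32],q(0)); bot.dwell(.3)
w=cam("wrist"); timer(w); st("")
bot.reach([.5,.05,.42],q(0)); s=cam("side"); v=cam("scene"); w=cam("wrist")
print([ (c,rect(w,b,z)[:3]) for c,z in(("orange",.056),("green",.05)) for b in blobs(w,c)])
up=lambda a,sz:cv2.resize(a[:,:,::-1],sz,interpolation=cv2.INTER_CUBIC)
cv2.imwrite("pics/f.png",np.hstack([up(s["frame"][110:360,130:390],(400,385)),up(v["frame"][110:310,40:400],(400,385))]))
E
```

```text
timer [ 0.4629 -0.3265] (130.06504821777344, 159.53831481933594) yaw long 177.85802459716797
 mark [19.1014 64.9038] [ 0.41   -0.3389  0.045 ]
 mark [18.0565  4.2983] [ 0.4122 -0.2842  0.045 ]
 pointer clockwise from +y: -109.1 deg [ 0.4818 -0.3303] 5
 t87.4 pos [ 0.4297 -0.2503  0.319 ] F [-0.8897 -0.1292  0.4956] w 0.0299 gf 0.0
[('orange', (array([ 0.4197, -0.0006]), 22.804012298583984, 92.6021957397461)), ('orange', (array([0.6589, 0.1086]), 31.49566078186035, 51.16133117675781)), ('orange', (array([0.6535, 0.0282]), 31.572179794311523, 51.50989532470703)), ('orange', (array([ 0.6485, -0.0507]), 31.233736038208008, 50.98577117919922))]
```

View pics/f.png

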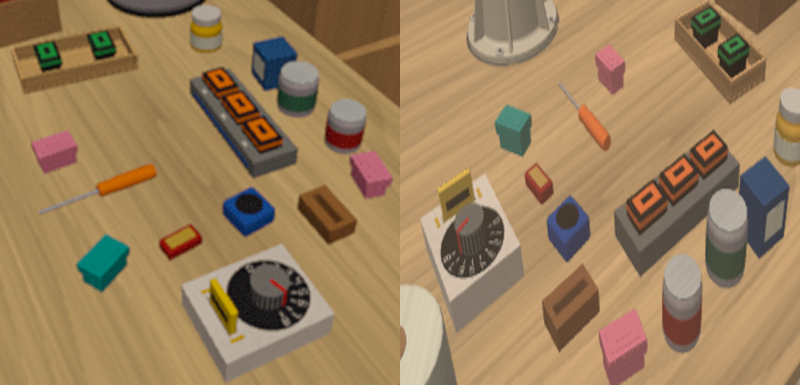

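Final views: greens in the crate at (45,52) and (100,42), three flats flush in the dock at (240,105), key home in the slot at (222,305), and the pointer still at 7. Nothing else has moved.

```bash
python3 -c "
from workcell import hand_in
print(hand_in())"
```

```text
the job is handed in; nothing more can be done
None
```

The job is handed in: both charged packs are in the crate, all three flat packs are pressed flush into the dock, the timer was set to 7, and the key plate was then slid fully home.

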